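Set the end float of a spindle bearing nut

ROBOT

A 6-joint arm with a two-finger parallel gripper is mounted at the origin on a cart in front of the work surface, level with it; the furniture and walls round the work are solid. World frame = base frame: x ahead of the robot, y to its left, z up, the work surface at z = 0. Lengths are in m, angles in rad, forces in N, time in s.
With the tool pointing down it reaches from about 0.35 to 0.975 m from the base axis. Payload 17.4 kg.
Tool frame: the origin (TCP) lies between the finger pads, 19 mm behind the fingertips; this is the grasp point; z points along the fingers, y is the line along which they close (so a half turn about z gives the same grasp; the last joint's range is limited). The gripper opens to 85 mm and grips with 20 to 120 N. Pads are 22 mm wide; open, the fingers measure 114 mm over their backs; the gripper's body (76 mm by 85 mm) begins 54 mm behind the grasp point. The pads swing forward as they close: fully open they stand 13 mm farther back than shut.
Start: joints at [1.068, 0.116, 1.442, -0, 1.584, -0.038], TCP at [0.303, 0.603, 0.25] pointing down, gripper open.
Joint ranges: [-2.83, 2.83], [-0.83, 2.19], [0.07, 2.5], [-1.14, 4.28], [0.01, 3], [-2.97, 2.97]. Speed limits (rad/s): [1.89, 1.89, 2.22, 3.14, 3.14, 3.14].

INTERFACE

Orientations are given as a 3x3 rotation matrix whose columns are the frame's x, y, z axes.
In Python, from plant import status, cams, arm gives the robot as it stands. The module is installed in compiled form; this text tells all that it offers.
- The arm moves only by the tool move_arm, never from a script. Its argument "rows" is a list of rows, each an object with "claw": the finger opening in mm, from 0 to 85.4; "offset": the shift along the tool's x, y, z each as a share of 0.4 m, from -1 to 1, a list of three; "turn": the turn about the tool's z as a share of 2 rad, from -1 to 1. A call has exactly 8 rows; each row shifts and turns the commanded pose from where the row before left it, along the tool's axes as they then stand; what a row does not reach is not made up. A row lasts 1/8 s, in which the tool goes at most 62.5 mm and 10.7 degrees, less where a joint would pass 70% of its speed; a pose out of reach is approached as far as the arm can. A call with a number of a shift or a turn outside -1 to 1 is refused whole. A call with a gripper value outside its range is refused whole. The fingers move at their own pace and stop on an object; "force" is the grip in N (left out, the last holds). Time passes only in rows, so rows that do not move let the fingers close, or fill a call up. It gives the time, the measured TCP pose, the force, the opening and the grip force at its end, in the units of the state.
- status.observe(): the state, without advancing time (a new reading comes with each control period).
- cams.snapshot(name): name is "side" or "top" or "wrist"; returns the picture (384x512x3 uint8, red, green, blue); there is no depth.
- cams.camera_params(name): a dict with "camera_matrix" (3x3 intrinsics, pixels), "xyz" and "orientation" of the camera in the world. Camera axes: x right, y up, looking along -z (the intrinsics and any distortion apply to the point x, -y, -z); pixel columns grow to the right and rows downward; lengths in m; the calibration is good to about 2 mm. A picture is of the moment at which its call begins: read the wrist's pose just before it. camera_params takes no time and is no camera call; for the wrist camera it gives the pose at the moment of the call.
- arm.sign_off(): hands the job in; it is judged then, once.
The state is a dict: "time": time; "joint_positions": joint angles; "dq": joint speeds; "joint_efforts": joint torques, N m; "tool_pos": TCP position; "ee_rot": TCP orientation; "contact_force": force on the tool from outside, world axes, zero at the start; "moment": the same for the moment, N m; "opening": opening from 0.0 (shut) to 1.0 (fully open); "finger_force": force on a finger pad.
Only numpy, scipy, OpenCV 4.12 (cv2) and the standard library are available. Lean on these libraries where they do the work, as an engineer would, in place of code of your own. Each camera call takes 0.05 s, during which the arm holds its last target. There are 200 camera calls.

TASK

Set the bearing end float on the spindle block that has the round knurled nut: screw that nut clockwise until it bottoms out on its washer, then back it off a quarter turn. Keep the nut gripped there and finish while holding it still, so that I can fit the lock pin; leave the block with the hexagonal nut and the other things on the bench alone.

Things in the scene. Friction and masses are not known exactly. Their poses are not given: they have to be found in the camera images.
- knurled_nut: round knurled steel nut, 50 mm across, 30 mm high, on the upright spindle of round_block, to the robot's right or left. Origin: centre of its underside, on the axis, 60 mm above the bench when home, 6 mm higher per turn backed off. A dark index rib lies on its top, on its own -x side. Grip its side from above at mid height (15 mm above the origin), at any yaw; only low things stand near.
- nut_turn (a joint): turn of the knurled nut, rad (right-hand thread): 0 = bottomed on the washer, a hard stop (the index rib is then over the block's datum line); grows counterclockwise seen from above as it is backed off, stop at 6. Starts between 3 and 5, needs about 0.1 N m to turn, stays where it is left.
- round_block: fixed spindle block: steel foot 64 (x) x 110 (y) x 12 mm, grey round boss 40 mm across, thrust washer with its top 60 mm above the bench, threaded spindle 18 mm across up to 112 mm. Origin: on the spindle axis at bench height; z up. A raised datum line runs down the boss on its -x side. It carries the round knurled nut.
- hex_block: fixed spindle block: steel foot 64 (x) x 110 (y) x 12 mm, grey round boss 40 mm across, thrust washer with its top 60 mm above the bench, threaded spindle 18 mm across up to 112 mm. Origin: on the spindle axis at bench height; z up. A raised datum line runs down the boss on its -x side. Same block as the other, but it carries a hexagonal nut; not part of the job.
- mitre_saw: mitre saw on the bench between the two block places, fixed, about 0.5 m high, its head and table standing over x 0.5 and beyond, y -0.2 to 0.25; keep the arm and wrist clear of it, and cross from side to side close to the robot (TCP within 0.38 m of the base axis). Origin: on the bench under its middle.
- hex_mark (a point): the outer end of the index rib on the hexagonal nut of hex_block (nut 51 mm over its corners, 30 mm high); this nut is to be left as it is.
- masking_tape: roll of masking tape lying flat, 93 mm across, 25 mm high; a bystander on the bench. Origin: centre of its underside.
- folding_rule: folded yellow rule, 17x125x18 mm; a bystander on the bench. Origin: centre of its underside.
- offcut_5: flat wood offcut, 45x101x22 mm; a bystander on the bench. Origin: centre of its underside.
- try_square: try square lying flat, wooden stock and steel blade, 130x210x19 mm; a bystander on the bench. Origin: centre of its underside.
- marking_gauge: wooden marking gauge, 52x200x70 mm; a bystander on the bench. Origin: centre of its underside.
- offcut_3: thick wood offcut, 50x91x40 mm; a bystander on the bench. Origin: centre of its underside.

How it is judged:
By the outcome, as a careful person would: the job done as asked, in the order asked, and still so for the second after the job is handed in, while the arm keeps its last pose, push and grip.
It also fails if it takes over 54 s, if anything falls off the work surface, if the arm or the gripper's body presses on something with over 40 N, if the wrist force passes 120 N, or if a joint passes its speed limit or range.

## Working session

There is one attempt and no reset: what is moved stays moved. The work goes in short steps, Python scripts to look and compute and a tool call to move; the robot and the scene stay as the last step left them, time stands still between calls to the robot, and variables do not carry over. Pictures are saved under pics/ and viewed, at most 10 in all, crops included, and the job is handed in when it is done.

Besides the shell and the picture viewer there is one more tool, called after "Request:" as a command line: name --argument value ..., lists and objects as JSON in quotes. move_arm: Moves the arm, as the interface text tells. Shift numbers are shares of 0.4 m and turn numbers shares of 2 rad, none past 1 either way. Its arguments: {"type":"object","properties":{"rows":{"type":"array"},"force":{"type":"number"}},"required":["rows"]}

```bash
mkdir -p pics; cat > h.py <<'E'
from plant import status,cams,arm
import numpy as np,cv2
def ray(name,u,v,P=None):
    P=P or cams.camera_params(name);K=np.array(P["camera_matrix"]);R=np.array(P["orientation"])
    d=np.linalg.solve(K,[u,v,1]);return np.array(P["xyz"]),R@(d*[1,-1,-1])
def onz(name,u,v,z,P=None):
    o,d=ray(name,u,v,P);return o+d*(z-o[2])/d[2]
def proj(name,p,P=None):
    P=P or cams.camera_params(name);c=np.array(P["orientation"]).T@(np.array(p)-P["xyz"]);q=np.array(P["camera_matrix"])@(c*[1,-1,-1]);return q[:2]/q[2]
E
python3 - <<'E'
from h import *
s=status.observe();print({k:np.round(v,3).tolist() for k,v in s.items()})
im={}
for n in("side","top","wrist"):
    P=cams.camera_params(n);print(n,{k:np.round(v,3).tolist() for k,v in P.items()})
    im[n]=cams.snapshot(n);cv2.imwrite(f"pics/{n}0.png",im[n][...,::-1])
cv2.imwrite("pics/all0.png",cv2.resize(np.vstack([np.hstack([im["top"],im["side"]])]),None,fx=.78,fy=.78)[...,::-1])
E
```

```text
{'time': 0.0, 'joint_positions': [1.068, 0.116, 1.442, -0.0, 1.584, -0.038], 'dq': [0.0, -0.0, 0.001, 0.002, -0.0, 0.001], 'joint_efforts': [-0.001, -73.197, -63.25, 0.0, 0.006, 0.0], 'tool_pos': [0.302, 0.603, 0.249], 'ee_rot': [[-0.894, 0.448, -0.001], [0.448, 0.894, -0.001], [0.0, -0.001, -1.0]], 'contact_force': [0.009, 0.014, 0.428], 'moment': [0.005, -0.033, -0.007], 'finger_force': 0.0, 'opening': 0.997}
side {'camera_matrix': [[356.261, 0.0, 255.639], [0.0, 356.261, 182.71], [0.0, 0.0, 1.0]], 'xyz': [0.439, -1.134, 0.86], 'orientation': [[0.996, 0.062, -0.072], [-0.094, 0.609, -0.788], [-0.005, 0.791, 0.612]]}
top {'camera_matrix': [[398.556, 0.0, 251.314], [0.0, 398.556, 189.512], [0.0, 0.0, 1.0]], 'xyz': [0.104, -0.025, 1.343], 'orientation': [[-0.239, 0.919, -0.315], [-0.971, -0.223, 0.085], [0.007, 0.326, 0.945]]}
wrist {'camera_matrix': [[264.904, 0.0, 256.27], [0.0, 264.904, 191.478], [0.0, 0.0, 1.0]], 'xyz': [0.237, 0.637, 0.374], 'orientation': [[0.449, -0.855, -0.261], [0.894, 0.429, 0.132], [-0.001, -0.292, 0.956]]}
```

View pics/top0.png

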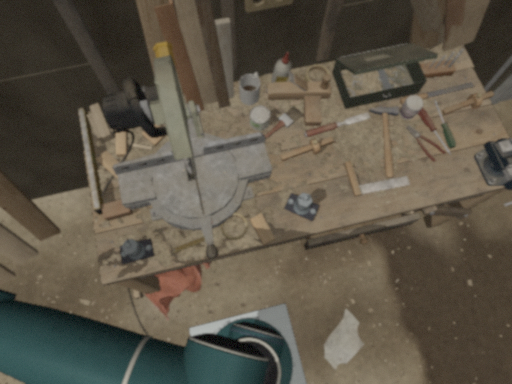

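View pics/side0.png

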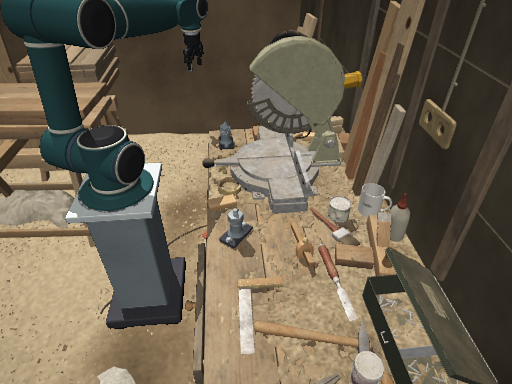

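The top view shows one block at (302,206) and the other at (137,250). In the side view they are at (236,225) and (226,137). I'll enlarge both to tell the nuts apart.

```bash
python3 - <<'E'
from h import *
t=cv2.imread("pics/top0.png");s=cv2.imread("pics/side0.png")
c=[(t,302,204),(t,137,248),(s,236,226),(s,226,135)]
L=[cv2.resize(i[v-24:v+24,u-32:u+32],(400,300),interpolation=cv2.INTER_CUBIC) for i,u,v in c]
L=[cv2.convertScaleAbs(l,alpha=1.5) if k<2 else l for k,l in enumerate(L)]
cv2.imwrite("pics/crops.png",np.vstack([np.hstack(L[:2]),np.hstack(L[2:])]))
for a in((305,200),(133,243)):print(onz("top",*a,.1))
for a in((236,213),(225,125)):print(onz("side",*a,.1))
E
```

```text
[ 0.44145238 -0.29852213  0.1       ]
[0.4333717  0.26769203 0.1       ]
[ 0.45168364 -0.30458446  0.1       ]
[0.43246029 0.27208608 0.1       ]
```

View pics/crops.png

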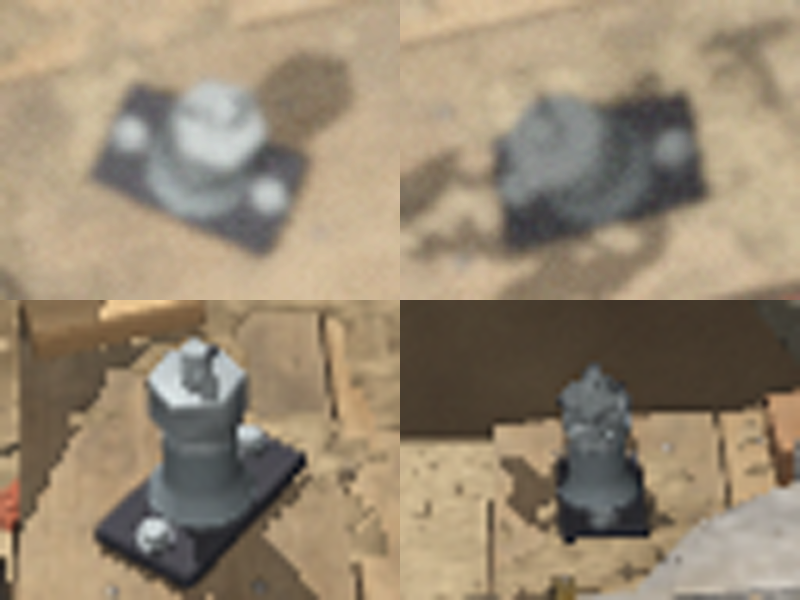

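The right-hand block carries the hexagonal nut. The left one, at about (0.433, 0.270), carries the round knurled nut. I'll move above it.

Request:
move_arm --rows '[{"claw": 85,"offset": [-0.083,-0.075,0],"turn": 0},{"claw": 85,"offset": [-0.083,-0.075,0],"turn": 0},{"claw": 85,"offset": [-0.083,-0.075,0],"turn": 0},{"claw": 85,"offset": [-0.083,-0.075,0],"turn": 0},{"claw": 85,"offset": [-0.083,-0.075,0],"turn": 0},{"claw": 85,"offset": [-0.083,-0.075,0],"turn": 0},{"claw": 85,"offset": [-0.083,-0.075,0],"turn": 0},{"claw": 85,"offset": [-0.083,-0.075,0],"turn": 0}]' --force 60

```text
time: 1.15
tool_pos: [0.4326, 0.2684, 0.2499]
ee_rot: [[-0.894, 0.448, -0.0], [0.448, 0.894, -0.0], [0.0, -0.0, -1.0]]
contact_force: [-0.2, -0.1, -0.1]
opening: 0.994
finger_force: 0.0
```

```bash
python3 - <<'E'
from h import *
import pickle
P=cams.camera_params("wrist");i=cams.snapshot("wrist");cv2.imwrite("pics/w1.png",i[...,::-1]);pickle.dump(P,open("w1.pkl","wb"))
s=status.observe();print({k:np.round(s[k],3).tolist() for k in("time","joint_positions","tool_pos","ee_rot","contact_force","moment")})
print(np.round(proj("wrist",[.433,.27,.09]),0))
E
```

```text
{'time': 1.2, 'joint_positions': [0.499, -0.252, 1.791, -0.002, 1.603, -0.606], 'tool_pos': [0.434, 0.265, 0.25], 'ee_rot': [[-0.893, 0.45, 0.001], [0.45, 0.893, -0.002], [-0.001, -0.001, -1.0]], 'contact_force': [1.724, -1.408, 0.671], 'moment': [-0.085, -0.108, 0.065]}
[259. 177.]
```

View pics/w1.png

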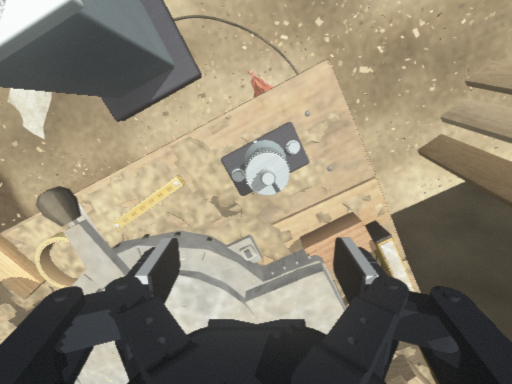

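The nut's top is near (266,180), close to the predicted (259,177), with the spindle end about (268,178). Next I'll wind the wrist back, which gives a second view of the nut and room for the full clockwise turn.

Request:
move_arm --rows '[{"claw": 85,"offset": [0,0,0],"turn": -0.09},{"claw": 85,"offset": [0,0,0],"turn": -0.09},{"claw": 85,"offset": [0,0,0],"turn": -0.09},{"claw": 85,"offset": [0,0,0],"turn": -0.09},{"claw": 85,"offset": [0,0,0],"turn": -0.09},{"claw": 85,"offset": [0,0,0],"turn": -0.09},{"claw": 85,"offset": [0,0,0],"turn": -0.09},{"claw": 85,"offset": [0,0,0],"turn": -0.09}]'

```text
time: 2.2
tool_pos: [0.4323, 0.2698, 0.2498]
ee_rot: [[-0.556, -0.831, -0.0], [-0.831, 0.556, -0.0], [0.0, 0.0, -1.0]]
contact_force: [-0.7, -0.3, 0.3]
opening: 0.995
finger_force: 0.0
```

Request:
move_arm --rows '[{"claw": 85,"offset": [0,0,0],"turn": -0.09},{"claw": 85,"offset": [0,0,0],"turn": -0.09},{"claw": 85,"offset": [0,0,0],"turn": -0.09},{"claw": 85,"offset": [0,0,0],"turn": -0.09},{"claw": 85,"offset": [0,0,0],"turn": 0},{"claw": 85,"offset": [0,0,0],"turn": 0},{"claw": 85,"offset": [0,0,0],"turn": 0},{"claw": 85,"offset": [0,0,0],"turn": 0}]'

```text
time: 3.2
tool_pos: [0.4324, 0.2698, 0.25]
ee_rot: [[0.123, -0.992, 0.0], [-0.992, -0.123, -0.0], [0.0, -0.0, -1.0]]
contact_force: [-0.2, 0.8, -0.2]
opening: 0.998
finger_force: 0.0
```

```bash
python3 - <<'E'
from h import *
import pickle
P=cams.camera_params("wrist");i=cams.snapshot("wrist");cv2.imwrite("pics/w2.png",i[...,::-1]);pickle.dump(P,open("w2.pkl","wb"))
s=status.observe();print({k:np.round(s[k],3).tolist() for k in("time","joint_positions","tool_pos","ee_rot","contact_force","moment")})
L=[]
for k in(1,2):
    Q=pickle.load(open(f"w{k}.pkl","rb"));j=cv2.imread(f"pics/w{k}.png")
    u,v=np.round(proj("wrist",[.433,.27,.09],Q)).astype(int);print(k,u,v)
    L.append(cv2.resize(j[v-37:v+38,u-25:u+25],(400,600),interpolation=cv2.INTER_CUBIC))
cv2.imwrite("pics/c2.png",np.hstack(L))
E
```

```text
{'time': 3.25, 'joint_positions': [0.508, -0.249, 1.789, -0.0, 1.602, -2.757], 'tool_pos': [0.432, 0.27, 0.25], 'ee_rot': [[0.123, -0.992, -0.0], [-0.992, -0.123, -0.0], [0.0, 0.0, -1.0]], 'contact_force': [0.107, 0.185, 0.644], 'moment': [-0.02, -0.012, -0.029]}
1 257 180
2 257 181
```

View pics/c2.png

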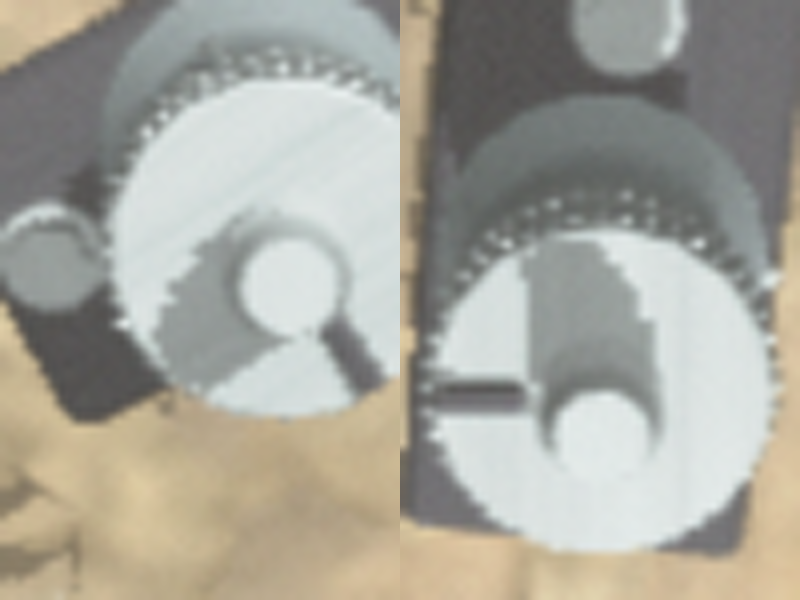

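Crop scale is 8. The nut-top circle is centred at (280,245) in the left half and (202,390) in the right half. The spindle end is at (290,287) and (202,435). In the second view the rib points left.

```bash
python3 - <<'E'
from h import *
import pickle
Q=[pickle.load(open(f"w{k}.pkl","rb")) for k in(1,2)]
def tri(pts):
    A=np.zeros((3,3));b=np.zeros(3);R=[ray("wrist",*p,q) for p,q in zip(pts,Q)]
    for o,d in R:
        d=d/np.linalg.norm(d);M=np.eye(3)-np.outer(d,d);A+=M;b+=M@o
    x=np.linalg.solve(A,b);return x,[np.linalg.norm(np.cross(x-o,d/np.linalg.norm(d))) for o,d in R]
nut=[(267,173.6),(257.25,192.75)];sp=[(268.25,178.9),(257.25,198.4)]
print(tri(nut),tri(sp))
for p,s,q in zip(nut,sp,Q):print(onz("wrist",*p,.094,q),onz("wrist",*s,.112,q))
a=onz("wrist",232+35/8,144+397/8,.094,Q[1])-onz("wrist",232+125/8,144+397/8,.094,Q[1]);print("rib2",a,np.degrees(np.arctan2(a[1],a[0])))
a=onz("wrist",232+375/8,143+385/8,.094,Q[0])-onz("wrist",232+335/8,143+330/8,.094,Q[0]);print("rib1",a,np.degrees(np.arctan2(a[1],a[0])))
# foot yaw from dark mask
j=cv2.imread("pics/w2.png");m=(j.max(2)<120).astype(np.uint8)
y0,x0=190,257;mm=np.zeros_like(m);mm[100:240,200:320]=m[100:240,200:320]
n,l,st,c=cv2.connectedComponentsWithStats(mm);k=1+np.argmax(st[1:,4]);pts=np.argwhere(l==k)[:,::-1]
w=np.array([onz("wrist",*p,.012,Q[1])[:2] for p in pts],np.float32);print(cv2.minAreaRect(w))
E
```

```text
(array([0.4308264 , 0.28297574, 0.09251918]), [np.float64(0.00014902411420406202), np.float64(0.00014902411420397927)]) (array([0.43124464, 0.28289405, 0.11352977]), [np.float64(0.0005506740571728421), np.float64(0.0005506740571728921)])
[0.43061508 0.28316071 0.094     ] [0.43208557 0.28309616 0.112     ]
[0.43076795 0.28243054 0.094     ] [0.43074133 0.28304949 0.112     ]
rib2 [0.01238199 0.00153175 0.        ] 7.052097541516783
rib1 [0.00959629 0.00154432 0.        ] 9.142145766124257
((0.4323786795139313, 0.28087112307548523), (0.06260941922664642, 0.10698986798524857), 0.816717803478241)
```

The nut axis is at (0.431, 0.283) and its top at about 0.093. Rib and foot yaw put the starting turn at about 3.27 rad. I'll descend onto it.

Request:
move_arm --rows '[{"claw": 85,"offset": [-0.033,0,0],"turn": 0},{"claw": 85,"offset": [0,0,0.08],"turn": 0},{"claw": 85,"offset": [0,0,0.1],"turn": 0},{"claw": 85,"offset": [0,0,0.1],"turn": 0},{"claw": 85,"offset": [0,0,0.08],"turn": 0},{"claw": 85,"offset": [0,0,0.04],"turn": 0},{"claw": 85,"offset": [0,0,0.03],"turn": 0},{"claw": 85,"offset": [0,0,0],"turn": 0}]'

```text
time: 4.25
tool_pos: [0.4308, 0.2831, 0.078]
ee_rot: [[0.124, -0.992, -0.0], [-0.992, -0.124, -0.0], [0.0, 0.0, -1.0]]
contact_force: [0.4, -0.5, -0.6]
opening: 0.997
finger_force: 0.0
```

Request:
move_arm --rows '[{"claw": 60,"offset": [0,0,0],"turn": 0},{"claw": 52,"offset": [0,0,0],"turn": 0},{"claw": 45,"offset": [0,0,0],"turn": 0},{"claw": 40,"offset": [0,0,0],"turn": 0},{"claw": 40,"offset": [0,0,0],"turn": 0},{"claw": 40,"offset": [0,0,0],"turn": 0},{"claw": 40,"offset": [0,0,0],"turn": 0},{"claw": 40,"offset": [0,0,0],"turn": 0}]' --force 50

```text
time: 5.25
tool_pos: [0.4305, 0.283, 0.0792]
ee_rot: [[0.124, -0.992, -0.001], [-0.992, -0.124, 0.0], [-0.0, 0.001, -1.0]]
contact_force: [-10.5, -3.1, 12.6]
opening: 0.574
finger_force: 50.0
```

```bash
cat > st.py <<'E'
from h import *
s=status.observe();print({k:np.round(s[k],3).tolist() for k in("time","joint_positions","tool_pos","contact_force","moment","opening","finger_force")});R=np.array(s["ee_rot"]);print("yaw of tool x",np.arctan2(R[1,0],R[0,0]))
E
python3 st.py
```

```text
{'time': 5.25, 'joint_positions': [0.532, -0.135, 1.974, 0.001, 1.303, -2.734], 'tool_pos': [0.43, 0.283, 0.079], 'contact_force': [-10.503, -3.055, 12.631], 'moment': [-0.545, 1.829, 0.026], 'opening': 0.574, 'finger_force': 50.039}
yaw of tool x -1.4464152631396983
```

Request:
move_arm --rows '[{"claw": 40,"offset": [0,0.002,-0.003],"turn": 0},{"claw": 40,"offset": [0,0,0.0004],"turn": 0.05},{"claw": 40,"offset": [0,0,0.0004],"turn": 0.08},{"claw": 40,"offset": [0,0,0.0004],"turn": 0.08},{"claw": 40,"offset": [0,0,0.0004],"turn": 0.08},{"claw": 40,"offset": [0,0,0.0004],"turn": 0.08},{"claw": 40,"offset": [0,0,0.0004],"turn": 0.08},{"claw": 40,"offset": [0,0,0.0004],"turn": 0.05}]'

```text
time: 6.25
tool_pos: [0.4306, 0.2829, 0.0785]
ee_rot: [[-0.771, -0.637, 0.002], [-0.637, 0.771, 0.001], [-0.002, -0.001, -1.0]]
contact_force: [4.6, 0.1, -1.7]
opening: 0.57
finger_force: 54.1
```

```bash
python3 st.py
```

```text
{'time': 6.25, 'joint_positions': [0.532, -0.136, 1.976, -0.0, 1.3, -1.73], 'tool_pos': [0.431, 0.283, 0.078], 'contact_force': [4.58, 0.08, -1.735], 'moment': [0.162, -0.743, 0.127], 'opening': 0.57, 'finger_force': 54.087}
yaw of tool x -2.450765596887653
```

Request:
move_arm --rows '[{"claw": 40,"offset": [0,0,0.0004],"turn": 0.08},{"claw": 40,"offset": [0,0,0.0004],"turn": 0.08},{"claw": 40,"offset": [0,0,0.0004],"turn": 0.08},{"claw": 40,"offset": [0,0,0.0004],"turn": 0.08},{"claw": 40,"offset": [0,0,0.0004],"turn": 0.08},{"claw": 40,"offset": [0,0,0.0004],"turn": 0.08},{"claw": 40,"offset": [0,0,0.0004],"turn": 0.08},{"claw": 40,"offset": [0,0,0.0004],"turn": 0.08}]'

```text
time: 7.25
tool_pos: [0.4307, 0.2824, 0.0772]
ee_rot: [[-0.831, 0.557, 0.002], [0.557, 0.831, -0.0], [-0.002, 0.001, -1.0]]
contact_force: [4.9, -5.5, -0.5]
opening: 0.568
finger_force: 54.5
```

Request:
move_arm --rows '[{"claw": 40,"offset": [0,0,0.0003],"turn": 0.06},{"claw": 40,"offset": [0,0,0.0003],"turn": 0.06},{"claw": 40,"offset": [0,0,0.0003],"turn": 0.06},{"claw": 40,"offset": [0,0,0.0003],"turn": 0.06},{"claw": 40,"offset": [0,0,0.0003],"turn": 0.06},{"claw": 40,"offset": [0,0,0.0003],"turn": 0.05},{"claw": 40,"offset": [0,0,0],"turn": 0},{"claw": 40,"offset": [0,0,0],"turn": 0}]'

```text
time: 8.25
tool_pos: [0.4305, 0.2823, 0.0765]
ee_rot: [[-0.282, 0.959, 0.001], [0.959, 0.282, -0.001], [-0.001, 0.001, -1.0]]
contact_force: [1.7, -6.3, 0.8]
opening: 0.568
finger_force: 54.7
```

```bash
python3 st.py
```

```text
{'time': 8.25, 'joint_positions': [0.532, -0.134, 1.978, -0.001, 1.297, 0.246], 'tool_pos': [0.431, 0.282, 0.077], 'contact_force': [1.745, -6.262, 0.828], 'moment': [-0.937, -0.396, -0.048], 'opening': 0.568, 'finger_force': 54.689}
yaw of tool x 1.8564189730765477
```

Request:
move_arm --rows '[{"claw": 40,"offset": [0,0,0.0001],"turn": 0.02},{"claw": 40,"offset": [0,0,0.0001],"turn": 0.02},{"claw": 40,"offset": [0,0,0.0001],"turn": 0.02},{"claw": 40,"offset": [0,0,0.0001],"turn": 0.02},{"claw": 40,"offset": [0,0,0.0001],"turn": 0.02},{"claw": 40,"offset": [0,0,0.0001],"turn": 0.02},{"claw": 40,"offset": [0,0,0],"turn": 0},{"claw": 40,"offset": [0,0,0],"turn": 0}]'

```text
time: 9.25
tool_pos: [0.4304, 0.2823, 0.0763]
ee_rot: [[-0.046, 0.999, 0.001], [0.999, 0.046, -0.001], [-0.001, 0.001, -1.0]]
contact_force: [0.7, -6.4, 3.5]
opening: 0.568
finger_force: 54.7
```

```bash
python3 st.py
```

```text
{'time': 9.25, 'joint_positions': [0.532, -0.134, 1.978, -0.001, 1.297, 0.486], 'tool_pos': [0.43, 0.282, 0.076], 'contact_force': [0.73, -6.446, 3.474], 'moment': [-0.924, -0.304, -0.053], 'opening': 0.568, 'finger_force': 54.733}
yaw of tool x 1.6164630522304089
```

Request:
move_arm --rows '[{"claw": 40,"offset": [0,0,0],"turn": 0.01},{"claw": 40,"offset": [0,0,0],"turn": 0.01},{"claw": 40,"offset": [0,0,0],"turn": 0.01},{"claw": 40,"offset": [0,0,0],"turn": 0},{"claw": 40,"offset": [0,0,0],"turn": 0},{"claw": 40,"offset": [0,0,0],"turn": 0},{"claw": 40,"offset": [0,0,0],"turn": 0},{"claw": 40,"offset": [0,0,0],"turn": 0}]'

```text
time: 10.25
tool_pos: [0.4304, 0.2823, 0.0763]
ee_rot: [[0.013, 1.0, 0.001], [1.0, -0.013, -0.001], [-0.001, 0.001, -1.0]]
contact_force: [1.7, -6.3, 1.6]
opening: 0.567
finger_force: 54.7
```

```bash
python3 st.py
```

```text
{'time': 10.25, 'joint_positions': [0.532, -0.134, 1.978, -0.002, 1.297, 0.545], 'tool_pos': [0.43, 0.282, 0.076], 'contact_force': [1.733, -6.289, 1.554], 'moment': [-1.036, -0.324, 0.956], 'opening': 0.567, 'finger_force': 54.716}
yaw of tool x 1.55752387750677
```

Request:
move_arm --rows '[{"claw": 40,"offset": [0,0,0],"turn": 0.005},{"claw": 40,"offset": [0,0,0],"turn": 0.005},{"claw": 40,"offset": [0,0,0],"turn": 0},{"claw": 40,"offset": [0,0,0],"turn": 0},{"claw": 40,"offset": [0,0,0],"turn": 0},{"claw": 40,"offset": [0,0,0],"turn": 0},{"claw": 40,"offset": [0,0,0],"turn": 0},{"claw": 40,"offset": [0,0,0],"turn": 0}]'

```text
time: 11.25
tool_pos: [0.4304, 0.2823, 0.0762]
ee_rot: [[0.032, 0.999, 0.001], [0.999, -0.032, -0.001], [-0.001, 0.001, -1.0]]
contact_force: [1.6, -5.9, 1.7]
opening: 0.576
finger_force: 54.7
```

```bash
python3 st.py
```

```text
{'time': 11.25, 'joint_positions': [0.532, -0.134, 1.978, -0.002, 1.297, 0.565], 'tool_pos': [0.43, 0.282, 0.076], 'contact_force': [1.62, -5.938, 1.71], 'moment': [-1.068, -0.324, 1.892], 'opening': 0.576, 'finger_force': 54.708}
yaw of tool x 1.5385223258771974
```

Request:
move_arm --rows '[{"claw": 40,"offset": [0,0,0],"turn": -0.01},{"claw": 40,"offset": [0,0,0],"turn": -0.005},{"claw": 40,"offset": [0,0,0],"turn": 0},{"claw": 40,"offset": [0,0,0],"turn": 0},{"claw": 40,"offset": [0,0,0],"turn": 0},{"claw": 40,"offset": [0,0,0],"turn": 0},{"claw": 40,"offset": [0,0,0],"turn": 0},{"claw": 40,"offset": [0,0,0],"turn": 0}]'

```text
time: 12.25
tool_pos: [0.4304, 0.2823, 0.0762]
ee_rot: [[0.004, 1.0, 0.001], [1.0, -0.004, -0.001], [-0.001, 0.001, -1.0]]
contact_force: [1.1, -6.8, 2.3]
opening: 0.574
finger_force: 54.7
```

```bash
python3 st.py
```

```text
{'time': 12.25, 'joint_positions': [0.532, -0.134, 1.978, -0.002, 1.297, 0.536], 'tool_pos': [0.43, 0.282, 0.076], 'contact_force': [1.065, -6.772, 2.298], 'moment': [-1.01, -0.312, 0.46], 'opening': 0.574, 'finger_force': 54.718}
yaw of tool x 1.5671015640076795
```

Contact is elastic with no slip, and the moment reaches zero at J6 = 0.527. I'll back off to J6 ≈ -1.046.

Request:
move_arm --rows '[{"claw": 40,"offset": [0,0,-0.0003],"turn": -0.05},{"claw": 40,"offset": [0,0,-0.0004],"turn": -0.07},{"claw": 40,"offset": [0,0,-0.0004],"turn": -0.07},{"claw": 40,"offset": [0,0,-0.0004],"turn": -0.07},{"claw": 40,"offset": [0,0,-0.0004],"turn": -0.07},{"claw": 40,"offset": [0,0,-0.0004],"turn": -0.07},{"claw": 40,"offset": [0,0,-0.0004],"turn": -0.07},{"claw": 40,"offset": [0,0,-0.0004],"turn": -0.07}]'

```text
time: 13.25
tool_pos: [0.4307, 0.2825, 0.0773]
ee_rot: [[-0.882, 0.471, 0.002], [0.471, 0.882, -0.0], [-0.002, 0.001, -1.0]]
contact_force: [5.6, -2.7, -3.0]
opening: 0.567
finger_force: 54.3
```

Request:
move_arm --rows '[{"claw": 40,"offset": [0,0,-0.0003],"turn": -0.07},{"claw": 40,"offset": [0,0,-0.0003],"turn": -0.07},{"claw": 40,"offset": [0,0,-0.0003],"turn": -0.06},{"claw": 40,"offset": [0,0,0],"turn": -0.04},{"claw": 40,"offset": [0,0,0],"turn": -0.011},{"claw": 40,"offset": [0,0,0],"turn": 0},{"claw": 40,"offset": [0,0,0],"turn": 0},{"claw": 40,"offset": [0,0,0],"turn": 0}]'

```text
time: 14.25
tool_pos: [0.4307, 0.2827, 0.0778]
ee_rot: [[-1.0, -0.007, 0.002], [-0.007, 1.0, 0.0], [-0.002, 0.0, -1.0]]
contact_force: [5.9, -1.6, -2.5]
opening: 0.572
finger_force: 54.3
```

```bash
python3 st.py; python3 - <<'E'
from h import *
i=cams.snapshot("wrist");u,v=proj("wrist",[.431,.283,.095]).round().astype(int);print(u,v)
v=min(v,320);cv2.imwrite("pics/w3.png",cv2.resize(i[v-60:v+60,u-80:u+80,::-1],(800,600),interpolation=cv2.INTER_CUBIC))
E
```

```text
{'time': 14.25, 'joint_positions': [0.532, -0.135, 1.976, -0.001, 1.298, -1.046], 'tool_pos': [0.431, 0.283, 0.078], 'contact_force': [5.872, -1.581, -2.52], 'moment': [-0.1, -0.918, 0.097], 'opening': 0.572, 'finger_force': 54.279}
yaw of tool x -3.134555021680321
256 275
```

View pics/w3.png

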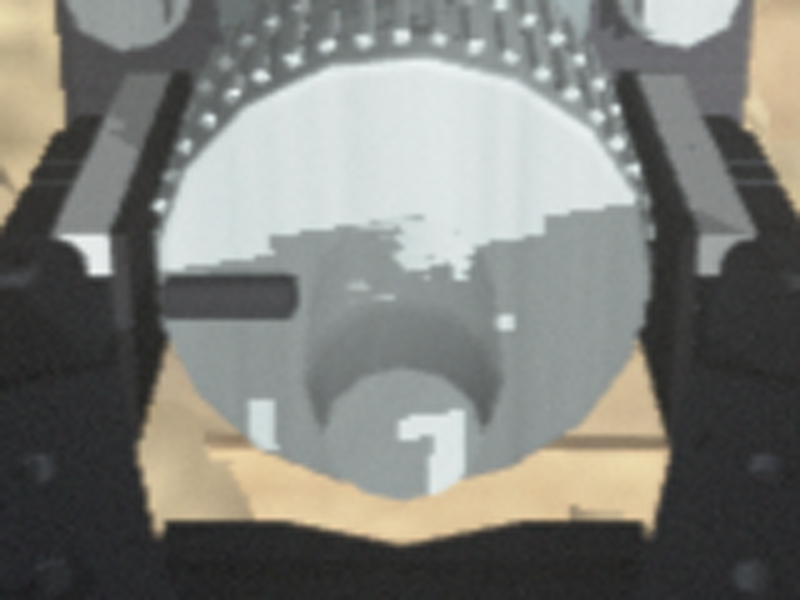

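The rib is still in line with the pads at (165–295, 297) in the crop, so the nut did not slip. It sits a quarter turn off the stop and is held still, so I'm handing it in.

```bash
python3 -c "from plant import arm;print(arm.sign_off())"
```

```text
the job is handed in; nothing more can be done
None
```

The round knurled nut was screwed down to its stop, backed off a quarter turn (1.57 rad from the stop by the wrist joint), and is held still in the gripper for the lock pin; I did not touch the hexagonal-nut block or the other items.

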